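Tip a carved plaque onto its back and push it into the corner of the work board

ROBOT

A 6-joint arm with a two-finger parallel gripper is mounted at the origin on the work surface. World frame = base frame: x ahead of the robot, y to its left, z up, the work surface at z = 0. Lengths are in m, angles in degrees, forces in N, time in s.
With the tool pointing down it reaches from about 0.25 to 0.725 m from the base axis. Payload 9.7 kg.
Tool frame: the origin (TCP) lies between the finger pads; the fingertips stand 25 mm ahead of it and the grasp point (between the pads) lies 6 mm ahead of it; z points along the fingers, y is the line along which they close (so a half turn about z gives the same grasp; the last joint's range is limited). The gripper opens to 85 mm and grips with 20 to 120 N. Pads are 22 mm wide; open, the fingers measure 114 mm over their backs; the gripper's body (76 mm by 85 mm) begins 54 mm behind the grasp point. The pads swing forward as they close: fully open they stand 13 mm farther back than shut.
Start: joints at [-75.745, 4.979, 10.078, 95.1, 0, 90], TCP at [0.135, -0.533, 0.256] pointing down, gripper open.
Joint ranges: [-179.16, 179.16], [-48.56, 103.87], [-65.8, 70.77], [-126.05, 130.52], [-82.76, 87.17], [-180, 180]. Speed limits (degrees/s): [127.2, 127.2, 147.25, 180, 180, 180].

INTERFACE

Orientations are given as [roll, pitch, yaw] about the fixed x, y, z axes, in that order (R = Rz(yaw) Ry(pitch) Rx(roll)).
In Python, from workcell import bot gives the robot as it stands.
- The arm moves only by the shell command python3 drive.py FILE [FORCE], which reads ROWS from the file FILE. ROWS is a JSON list of rows, 1 to 5 of them, each of 5 numbers: dx, dy, dz in fractions of the full range, 1 being 0.6 m, then a turn about the tool's z in shares of 45 degrees (1.0 is 45 degrees), then the finger opening in m; each row is the pose to reach, as a shift and turn from the pose commanded when the command began, along the tool's axes at that moment; what a row does not reach only later rows make up. A row lasts 1/12 s, in which the tool goes at most 0.0417 m and 7.16 degrees, less where a joint would pass 70% of its speed; a pose out of reach is approached as far as the arm can. The fingers move at their own pace and stop on an object; FORCE is the grip in N (left out, the last holds). Time passes only in rows, so rows that do not move let the fingers close. It prints the time, the measured TCP pose, the force, the opening and the grip force at its end. No shift or turn number may pass 1 either way. Input that does not fit is refused with a message, and nothing moves.
- bot.get_obs(): the state, without advancing time (a new reading comes with each control period).
- bot.camera(name): name is "scene" or "side" or "wrist"; returns the picture (420x560x3 uint8, blue, green, red); there is no depth.
- bot.camera_info(name): a dict with "mtx" (3x3 intrinsics, pixels), "extrinsics" (4x4, takes a point from camera to world coordinates). Camera axes: x right, y down, z forward; pixel columns grow to the right and rows downward; lengths in m; the calibration is good to about 2 mm. The wrist camera is an equidistant fisheye: a pixel r from the principal point sees the ray r / f radians off the axis. A picture is of the moment at which its call begins: read the wrist's pose just before it. camera_info takes no time and is no camera call; for the wrist camera it gives the pose at the moment of the call.
- bot.job_done(): hands the job in; it is judged then, once.
The state is a dict: "time": time; "q": joint angles; "qd": joint speeds; "joint_efforts": joint torques, N m; "ee_pos": TCP position; "tcp_rot": TCP orientation; "wrist_force": force on the tool from outside, world axes, zero at the start; "torque": the same for the moment, N m; "opening": finger opening in m; "grasp_force": force on a finger pad.
Only numpy, scipy, OpenCV 4.12 (cv2) and the standard library are available. Lean on these libraries where they do the work, as an engineer would, in place of code of your own. Each camera call takes 0.05 s, during which the arm holds its last target. There are 200 camera calls.

TASK

The carved wooden plaque is standing on edge on the work board. Without picking it up, push it over onto its back so that it lies flat on the board with the carved face up, then push it along until it sits snugly in the corner of the board, flush against both fences (the far one and the left one, as seen from the robot). Leave everything else on the table undisturbed.

Things in the scene. Friction and masses are not known exactly. Their poses are not given: they have to be found in the camera images.
- board: Grey laminate work board fixed to the table, turned up to 0.35 rad. Origin on the table; x away from the robot, y left, z up. It spans x -150..150, y -130..145 mm; flat top 18 mm above the table. Two dark wooden fences, 20 mm wide, 14 mm above the board's top, along its far (+x) and left (+y) sides, meet in a square corner.
- board_corner (a point): Inner corner of the fences at the board's top: x = 130, y = 125 mm in the board's frame. The far fence's inner face runs along y through it, the left fence's along x. Axes as the board.
- plaque: Loose light-wood square plaque, 110 x 110 x 20 mm, about 0.2 kg, a round medallion (84 mm across, raised 4 mm) on its carved face. Origin: middle of its lower edge. z: lower to upper edge; y: width; x: thickness, out of the plain back (back at x +10 mm, front at -10). Starts standing on the lower edge, back towards the far fence, within 0.18 rad of square to the board.
- plaque_middle (a point): Middle of the plaque's 110 x 110 x 20 mm block, 55 mm up from its lower edge; axes as the plaque. Lying on its back (own x down) it is 28 mm above the table, the plaque 20 mm high (24 at the medallion), the lower edge nearest the robot. In the corner it is at x = 75, y = 70 mm in the board's frame.
- plaque_face (a point): Middle of the carved medallion's outer surface, 14 mm in front of plaque_middle (plaque's own -x). The standing plaque tips over once leant about 10 degrees.
- jar: Bystander: small terracotta-coloured jar with a white cap, 30 mm across, 40 mm high, standing on the board's near left corner. Origin under its centre.
- tweezers: Bystander: steel tweezers, 128 mm long, 20 mm wide, 8 mm high, lying right of the board. Origin under the middle.
- gourd: Bystander: small bottle gourd, 80 mm across, 140 mm high, standing right of the board, towards its far end. Origin under its centre.
- spool: Bystander: brass spool, 60 mm across, 50 mm high, standing left of the board. Origin under its centre.
- brush: Bystander: brush 180 mm long lying behind the far fence, roughly parallel to it. Origin under its middle.
- cup: Bystander: white ceramic cup, 72 mm across, 85 mm high, standing left of the board's near end. Origin under its centre.
- disc: Bystander: round carved wooden disc, 100 mm across, 15 mm high, lying flat right of the board. Origin under its centre.

How it is judged:
By the outcome, as a careful person would: the job done as asked, in the order asked, and still so for the second after the job is handed in, with the robot touching nothing.
It also fails if it takes over 64 s, if anything falls off the work surface, if the arm or the gripper's body presses on something with over 40 N, if the wrist force passes 120 N, or if a joint passes its speed limit or range.

## Working session

There is one attempt and no reset: what is moved stays moved. The work goes in short steps, Python scripts to look and compute and a shell command to move; the robot and the scene stay as the last step left them, time stands still between calls to the robot, and variables do not carry over. Pictures are saved under pics/ and viewed, at most 13 in all, crops included, and the job is handed in when it is done.

```bash
ls; mkdir -p pics
python3 - <<'E'
from workcell import bot
import cv2,numpy as np
a=bot.camera("scene");b=bot.camera("side")
cv2.imwrite("pics/s0.png",a);cv2.imwrite("pics/d0.png",b)
for n in("scene","side","wrist"):
    i=bot.camera_info(n);print(n,np.round(i["mtx"],2).tolist(),np.round(i["extrinsics"],4).tolist())
o=bot.get_obs();print(o["time"],o["ee_pos"],o["tcp_rot"],o["opening"])
E
```

```text
drive.py
pics
workcell.py
scene [[499.36, 0.0, 284.6], [0.0, 499.36, 208.94], [0.0, 0.0, 1.0]] [[-0.218, 0.5678, -0.7938, 1.439], [0.9759, 0.1273, -0.177, 0.2023], [0.0005, -0.8133, -0.5819, 0.7213], [0.0, 0.0, 0.0, 1.0]]
side [[541.01, 0.0, 264.58], [0.0, 541.01, 211.08], [0.0, 0.0, 1.0]] [[-0.7334, -0.5203, 0.4374, 0.099], [-0.6795, 0.5777, -0.4522, 0.4943], [-0.0174, -0.6289, -0.7773, 0.9064], [0.0, 0.0, 0.0, 1.0]]
wrist [[325.19, 0.0, 273.78], [0.0, 325.19, 210.36], [0.0, 0.0, 1.0]] [[0.2464, -0.9214, -0.3006, 0.2113], [-0.9692, -0.2348, -0.0748, -0.5147], [-0.0017, 0.3097, -0.9508, 0.3741], [0.0, 0.0, 0.0, 1.0]]
0.1 [ 0.13539574 -0.53290406  0.25566033] [-1.79932886e+02 -1.84985983e-03  1.42537008e+01] 0.08544680291469646
```

View pics/s0.png

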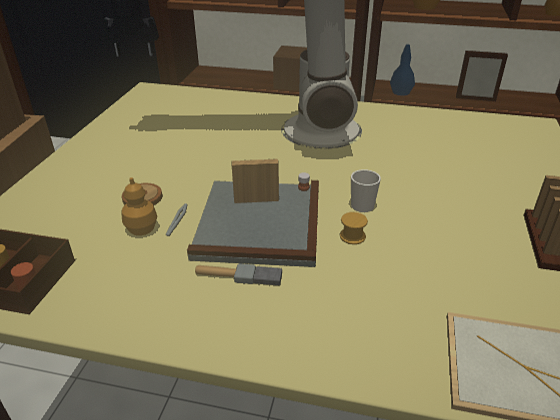

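View pics/d0.png

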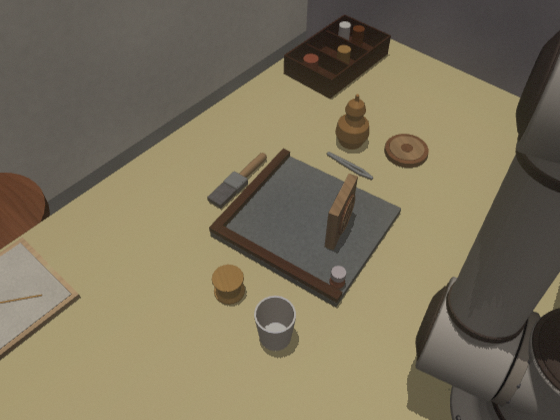

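The scene view shows the plaque standing at about (256,181) on the board, with the fence corner near (318,250) and the jar at (304,181). The side view shows the plaque at about (342,212), the fence corner near (216,228) and the jar at (338,275). I'll enlarge both to pick corners.

Run:
```python
import cv2
a=cv2.imread("pics/s0.png")[145:285,180:380];b=cv2.imread("pics/d0.png")[140:300,200:410]
cv2.imwrite("pics/s1.png",cv2.resize(a,None,fx=4,fy=4,interpolation=cv2.INTER_CUBIC))
b=cv2.resize(b,None,fx=3.75,fy=3.75,interpolation=cv2.INTER_CUBIC);cv2.imwrite("pics/d1.png",b)
```

```text
(no output)
```

View pics/s1.png

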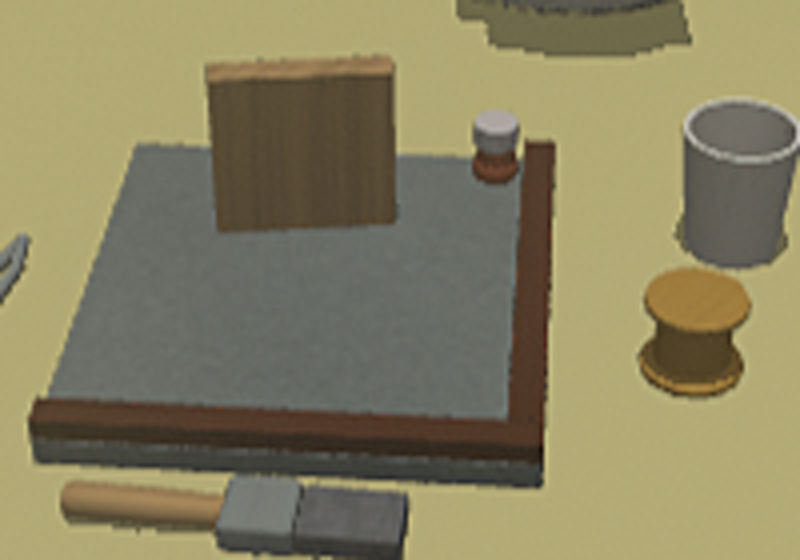

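View pics/d1.png

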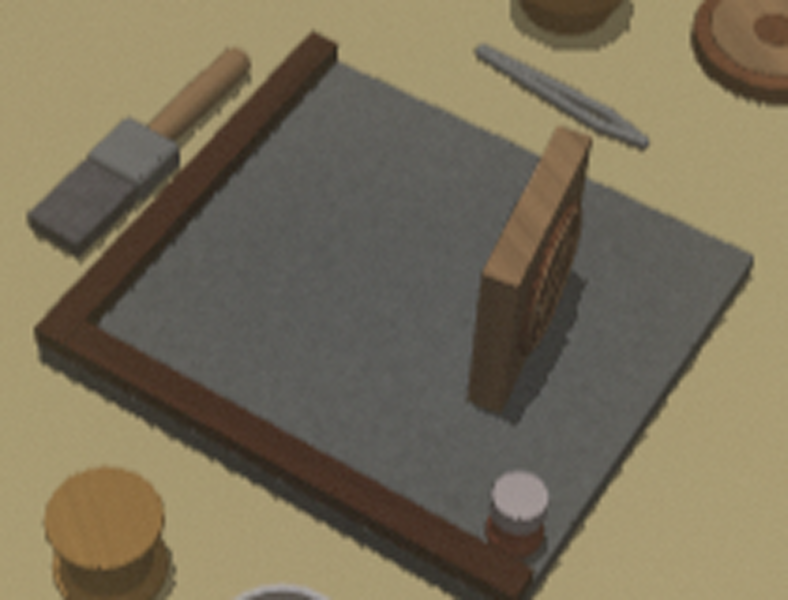

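The scene crop shows the plaque's top edge from (207,66) to (394,74) and its back foot from (217,231) to (396,222). The side crop shows its top corners at (557,128), (590,140), (484,277) and (520,281), and the board's near-right corner at (752,258).

```bash
cat > h.py <<'E'
from workcell import bot
import cv2,numpy as np
I={n:bot.camera_info(n) for n in("scene","side")}
def ray(n,p):
    i=I[n];E=i["extrinsics"];d=E[:3,:3]@np.linalg.solve(i["mtx"],[p[0],p[1],1]);return E[:3,3],d/np.linalg.norm(d)
def onz(n,p,z):
    c,d=ray(n,p);return c+d*(z-c[2])/d[2]
def tri(ps,pd):
    A=0;b=0;R=[ray("scene",ps),ray("side",pd)]
    for c,d in R:
        M=np.eye(3)-np.outer(d,d);A=A+M;b=b+M@c
    x=np.linalg.solve(A,b);return x,[np.linalg.norm((np.eye(3)-np.outer(d,d))@(x-c)) for c,d in R]
def cs(u,v):return ((u+.5)/4-.5+180,(v+.5)/4-.5+145)
def cd(u,v):return ((u+.5)/3.75-.5+200,(v+.5)/3.75-.5+140)
E
python3 - <<'E'
from h import *
np.set_printoptions(precision=4,suppress=True)
for n,s,d in[("b nr",(137,145),(752,258)),("b innercorner ",(509,418),(98,325)),("pl TBR",(209,80),(557,128)),("pl TBL",(394,74),(484,277)),("TFR",(207,66),(590,140)),("TFL",(391,57),(520,281)),("BBL",(396,222),(470,402)),
 ("tablecorner",(542,487),(42,363))]:
    x,e=tri(cs(*s),cd(*d));print(n,x,np.round(e,4))
print("on z:")
for n,s,z in[("BBR",(217,231),.018),("BBL",(396,222),.018),("nr",(137,145),.018),("leftfence inner near top",(525,155),.032),("leftfence inner far top",(509,418),.032),("left outer near top",(553,143),.032),("tablecorner",(542,487),0),("right far table",(36,461),0)]:print(n,onz("scene",cs(*s),z))
print("side")
for n,s,z in[("BBL",(470,402),.018),("nr",(752,258),.018),("innerc",(98,325),.018),("far inner right board",(338,64),.018),("outer top R far",(315,32),.032),("outer corner top",(37,332),.032),("left fence inner near top",(530,573),.032),("jar cap",(519,495),.058)]:print(n,onz("side",cd(*s),z))
E
```

```text
b nr [ 0.3924 -0.2221  0.0149] [0.0003 0.0003]
b innercorner  [0.6254 0.068  0.0273] [0.0022 0.0022]
pl TBR [ 0.4803 -0.138   0.1261] [0.0001 0.0001]
pl TBL [ 0.447  -0.035   0.1246] [0.0005 0.0005]
TFR [ 0.4632 -0.1443  0.1247] [0.0004 0.0004]
TFL [ 0.431  -0.0416  0.1272] [0.0017 0.0017]
BBL [ 0.4464 -0.0348  0.0185] [0.0007 0.0007]
tablecorner [ 0.6463  0.0921 -0.0003] [0.0005 0.0005]
on z:
BBR [ 0.4799 -0.1397  0.018 ]
BBL [ 0.4463 -0.0343  0.018 ]
nr [ 0.3967 -0.2205  0.018 ]
leftfence inner near top [0.3746 0.0337 0.032 ]
leftfence inner far top [0.6322 0.0711 0.032 ]
left outer near top [0.3565 0.0487 0.032 ]
tablecorner [0.6469 0.0926 0.    ]
right far table [ 0.6863 -0.1791  0.    ]
side
BBL [ 0.4466 -0.0359  0.018 ]
nr [ 0.3913 -0.2192  0.018 ]
innerc [0.6311 0.061  0.018 ]
far inner right board [ 0.6651 -0.1791  0.018 ]
outer top R far [ 0.6847 -0.1797  0.032 ]
outer corner top [0.6439 0.0933 0.032 ]
left fence inner near top [0.3547 0.033  0.032 ]
jar cap [0.3781 0.0155 0.058 ]
```

The manual's scale: shifts go in shares of 0.6 m and turns go in shares of 45 degrees. Converting my numbers, -0.12 m / 0.6 = -0.2, -0.095 m / 0.6 = -0.1583.

```bash
echo '[[0.0333, -0.0333, 0, 0, 0.05], [0.075, -0.075, 0, 0, 0.05], [0.1167, -0.1167, 0, 0, 0.05], [0.1583, -0.1583, 0, 0, 0.05], [0.2, -0.2, 0, 0, 0.05]]' > next.json && python3 drive.py next.json
echo '[[0.0417, -0.0417, 0, 0, 0.05], [0.0833, -0.0833, 0, 0, 0.05], [0.125, -0.125, 0, 0, 0.05], [0.1667, -0.1667, 0, 0, 0.05], [0.2083, -0.2083, 0, 0, 0.05]]' > next.json && python3 drive.py next.json
echo '[[0.0417, -0.0417, 0, 0, 0.05], [0.0833, -0.0833, 0, 0, 0.05], [0.125, -0.125, 0, 0, 0.05], [0.1583, -0.1583, 0, -0.0444, 0.05], [0.1717, -0.17, 0, -0.0811, 0.05]]' > next.json && python3 drive.py next.json
echo '[[0, 0, 0, 0, 0.05], [0, 0, 0, 0, 0.05]]' > next.json && python3 drive.py next.json
```

```text
time: 0.52
ee_pos: [0.2225, -0.3857, 0.2558]
tcp_rot: [-180.0, 0.0, 14.2]
wrist_force: [0.3, 0.3, 0.4]
opening: 0.0499
grasp_force: 0.0
time: 0.93
ee_pos: [0.3129, -0.2337, 0.2562]
tcp_rot: [180.0, -0.0, 14.2]
wrist_force: [0.2, -0.7, -0.3]
opening: 0.0503
grasp_force: 0.0
time: 1.35
ee_pos: [0.3883, -0.1083, 0.256]
tcp_rot: [-180.0, -0.0, 18.1]
wrist_force: [0.6, -0.9, -0.2]
opening: 0.05
grasp_force: 0.0
time: 1.52
ee_pos: [0.3872, -0.1108, 0.256]
tcp_rot: [-180.0, 0.0, 18.0]
wrist_force: [-0.4, -1.8, 0.4]
opening: 0.0497
grasp_force: 0.0
```

To row units: 0.126 m / 0.6 = 0.21, 0.09 m / 0.6 = 0.15.

```bash
echo '[[0, 0, 0.05, 0, 0.05], [0, 0, 0.1, 0, 0.05], [0, 0, 0.15, 0, 0.05], [0, 0, 0.2, 0, 0.05], [0, 0, 0.21, 0, 0.05]]' > next.json && python3 drive.py next.json
echo '[[0.0167, 0, 0, 0, 0.05], [0.0333, 0, 0, 0, 0.05], [0.05, 0, 0, 0, 0.05], [0.0617, 0, 0, 0, 0.05], [0.07, 0, 0, 0, 0.05]]' > next.json && python3 drive.py next.json
echo '[[0.0067, 0, 0, 0, 0.05], [0.0133, 0, 0, 0, 0.05], [0.0183, 0, 0, 0, 0.05], [0.0233, 0, 0, 0, 0.05], [0.0283, 0, 0, 0, 0.05]]' > next.json && python3 drive.py next.json
echo '[[0.005, 0, 0, 0, 0.05], [0.01, 0, 0, 0, 0.05], [0.015, 0, 0, 0, 0.05], [0.02, 0, 0, 0, 0.05], [0.025, 0, 0, 0, 0.05]]' > next.json && python3 drive.py next.json
python3 - <<'E'
from workcell import bot
import cv2
cv2.imwrite("pics/d2.png",cv2.resize(bot.camera("side")[140:300,200:410],None,fx=3.75,fy=3.75,interpolation=2))
E
```

```text
time: 1.93
ee_pos: [0.3847, -0.1115, 0.1259]
tcp_rot: [-179.8, 0.3, 17.8]
wrist_force: [-1.5, 0.4, -0.0]
opening: 0.0499
grasp_force: 0.0
time: 2.35
ee_pos: [0.429, -0.0979, 0.1314]
tcp_rot: [180.0, -0.1, 17.9]
wrist_force: [0.1, -0.8, 0.4]
opening: 0.05
grasp_force: 0.0
time: 2.77
ee_pos: [0.4436, -0.0928, 0.1303]
tcp_rot: [180.0, 0.0, 17.9]
wrist_force: [-0.7, -0.3, 1.0]
opening: 0.0498
grasp_force: 0.4
time: 3.18
ee_pos: [0.4582, -0.0883, 0.1306]
tcp_rot: [180.0, -0.0, 17.9]
wrist_force: [0.7, 0.5, 3.8]
opening: 0.05
grasp_force: 1.5
```

View pics/d2.png

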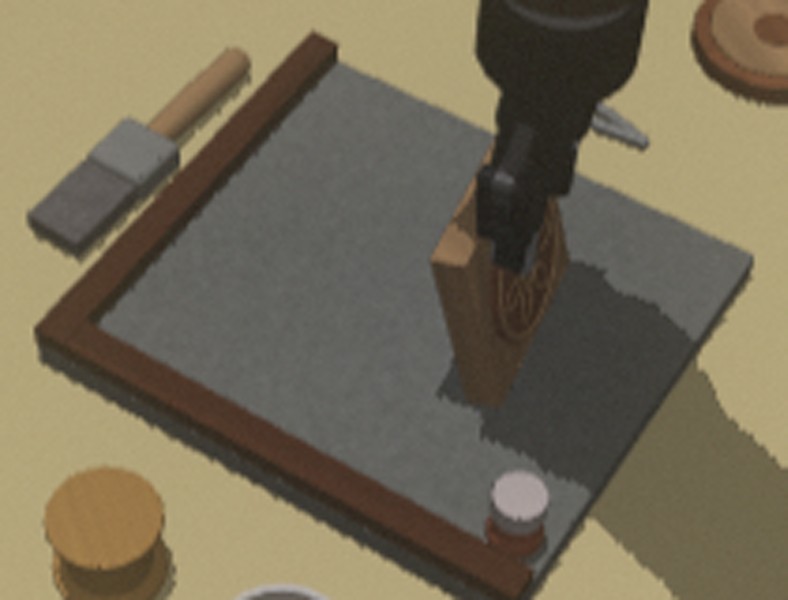

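The plaque is leaning back on its rear lower edge near (480,400), with the fingers against its upper face. I'll keep pushing.

To row units: 0.02 m / 0.6 = 0.0333, 0.015 m / 0.6 = 0.025.

```bash
echo '[[0.005, 0, 0, 0, 0.05], [0.0117, 0, 0, 0, 0.05], [0.0183, 0, 0, 0, 0.05], [0.025, 0, 0, 0, 0.05], [0.0333, 0, 0, 0, 0.05]]' > next.json && python3 drive.py next.json
echo '[[0, 0, 0, 0, 0.05], [0, 0, 0, 0, 0.05], [0, 0, 0, 0, 0.05], [0, 0, 0, 0, 0.05], [0, 0, 0, 0, 0.05]]' > next.json && python3 drive.py next.json
python3 - <<'E'
from workcell import bot
import cv2
cv2.imwrite("pics/d3.png",cv2.resize(bot.camera("side")[140:300,200:410],None,fx=3.75,fy=3.75,interpolation=2))
E
```

```text
time: 3.65
ee_pos: [0.4769, -0.082, 0.13]
tcp_rot: [-180.0, 0.0, 17.9]
wrist_force: [0.4, -0.5, -0.3]
opening: 0.0501
grasp_force: 0.0
time: 4.07
ee_pos: [0.4765, -0.0822, 0.1302]
tcp_rot: [-180.0, 0.0, 17.9]
wrist_force: [-0.7, -0.5, 0.4]
opening: 0.0501
grasp_force: 0.0
```

View pics/d3.png

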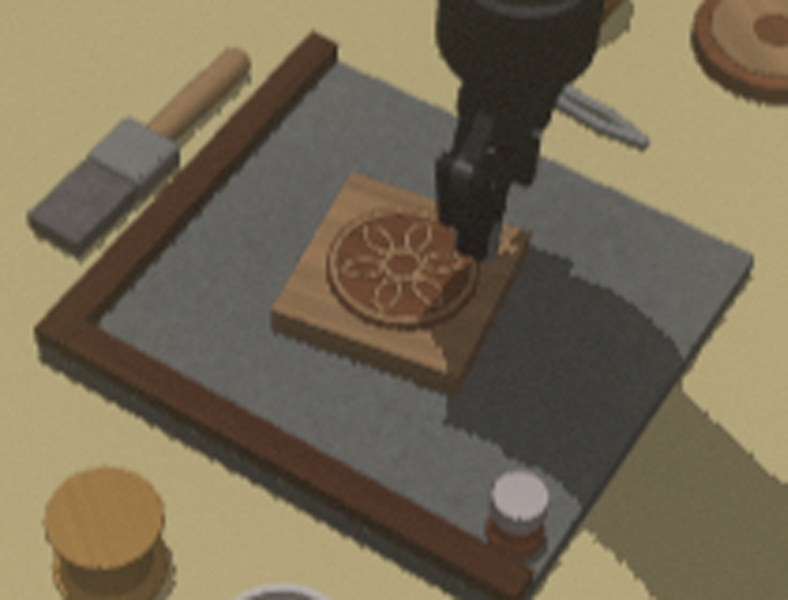

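The plaque lies flat with its carved face up. Its top corners are at (353,174), (273,312), (460,380) and (528,235).

Run:
```python
from h import *
np.set_printoptions(precision=4,suppress=True)
O=np.array([.518,-.0725]);a=.142;R=np.array([[np.cos(a),-np.sin(a)],[np.sin(a),np.cos(a)]])
P=[onz("side",cd(*s),.038)[:2] for s in[(353,174),(273,312),(460,380),(528,235)]]
for p in P+[np.mean(P,0)]:print(p,(p-O)@R)
d=P[1]-P[0]+P[2]-P[3];print(np.degrees(np.arctan2(-d[0],d[1])),np.linalg.norm(d)/2)
print("tcp",(np.array([.4765,-.0822])-O)@R)
```

```text
[ 0.5881 -0.1034] [ 0.0651 -0.0405]
[0.555 0.001] [0.047  0.0675]
[ 0.4516 -0.0314] [-0.06  0.05]
[ 0.4861 -0.134 ] [-0.0403 -0.0564]
[ 0.5202 -0.067 ] [0.003  0.0052]
18.107038772083275 0.10885551376970037
tcp [-0.0425 -0.0037]
```

To row units: -0.05 m / 0.6 = -0.0833, -0.015 m / 0.6 = -0.025, 9.8 degrees / 45 = 0.2178.

```bash
echo '[[-0.025, 0, 0, 0.0667, 0.05], [-0.05, 0, 0, 0.1333, 0.05], [-0.075, 0, 0, 0.2, 0.05], [-0.0833, 0, 0, 0.2178, 0.05], [-0.0833, 0, 0, 0.2178, 0.05]]' > next.json && python3 drive.py next.json
echo '[[0, -0.0133, 0.0333, 0, 0.05], [0, -0.025, 0.075, 0, 0.05], [0, -0.025, 0.1083, 0, 0.05], [0, -0.025, 0.125, 0, 0.05], [0, -0.025, 0.1333, 0, 0.05]]' > next.json && python3 drive.py next.json
echo '[[0, 0, 0.0033, 0, 0.05], [0, 0, 0.0067, 0, 0.05], [0, 0, 0.0067, 0, 0.05]]' > next.json && python3 drive.py next.json
echo '[[0.0133, 0, 0, 0, 0.05], [0.0267, 0, 0, 0, 0.05], [0.04, 0, 0, 0, 0.05], [0.0533, 0, 0, 0, 0.05], [0.0667, 0, 0, 0, 0.05]]' > next.json && python3 drive.py next.json
echo '[[0.0117, 0, 0, 0, 0.05], [0.0233, 0, 0, 0, 0.05], [0.035, 0, 0, 0, 0.05], [0.0467, 0, 0, 0, 0.05], [0.0583, 0, 0, 0, 0.05]]' > next.json && python3 drive.py next.json
python3 - <<'E'
from workcell import bot
import cv2
cv2.imwrite("pics/d4.png",cv2.resize(bot.camera("side")[140:300,200:410],None,fx=3.75,fy=3.75,interpolation=2))
E
```

```text
time: 4.53
ee_pos: [0.4286, -0.0978, 0.1306]
tcp_rot: [180.0, -0.0, 8.1]
wrist_force: [0.6, 0.8, 0.5]
opening: 0.0502
grasp_force: 0.0
time: 4.95
ee_pos: [0.4268, -0.0824, 0.0489]
tcp_rot: [-180.0, 0.1, 8.2]
wrist_force: [0.3, -1.8, 0.1]
opening: 0.05
grasp_force: 0.0
time: 5.2
ee_pos: [0.4276, -0.0829, 0.047]
tcp_rot: [180.0, -0.1, 8.1]
wrist_force: [-0.5, 0.1, 0.1]
opening: 0.0498
grasp_force: 0.0
time: 5.62
ee_pos: [0.4675, -0.0768, 0.0463]
tcp_rot: [-180.0, 0.0, 8.1]
wrist_force: [-1.6, 0.6, 0.4]
opening: 0.05
grasp_force: 0.7
time: 6.03
ee_pos: [0.5019, -0.072, 0.0462]
tcp_rot: [-180.0, 0.0, 8.1]
wrist_force: [-1.4, -0.5, -0.7]
opening: 0.0502
grasp_force: 0.5
```

View pics/d4.png

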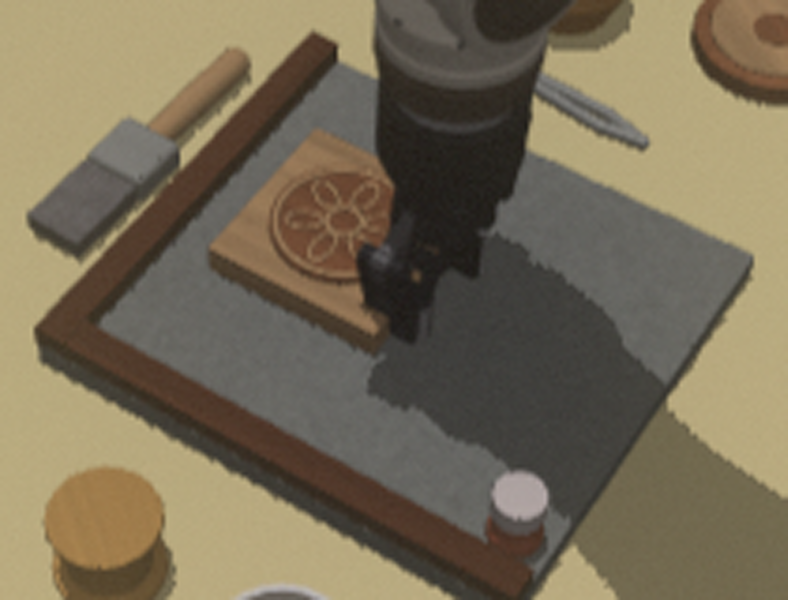

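The plaque is square to the board now, with its far edge running from (315,130) to (210,247) and about 25 mm left to the far fence.

To row units: 0.02 m / 0.6 = 0.0333, 0.017 m / 0.6 = 0.0283.

```bash
echo '[[0.0083, 0, 0, 0, 0.05], [0.0167, 0, 0, 0, 0.05], [0.0233, 0, 0, 0, 0.05], [0.0283, 0, 0, 0, 0.05], [0.0333, 0, 0, 0, 0.05]]' > next.json && python3 drive.py next.json
echo '[[0.0033, 0, 0, 0, 0.05], [0.005, 0, 0, 0, 0.05], [0.0067, 0, 0, 0, 0.05]]' > next.json && python3 drive.py next.json
echo '[[0.0017, 0, 0, 0, 0.05], [0.0033, 0, 0, 0, 0.05]]' > next.json && python3 drive.py next.json
echo '[[0.0017, 0, 0, 0, 0.05], [0.0033, 0, 0, 0, 0.05]]' > next.json && python3 drive.py next.json
```

```text
time: 6.5
ee_pos: [0.5213, -0.0692, 0.0463]
tcp_rot: [-180.0, 0.0, 8.1]
wrist_force: [-0.5, -0.1, -0.3]
opening: 0.0506
grasp_force: 0.5
time: 6.75
ee_pos: [0.5251, -0.0687, 0.0463]
tcp_rot: [-180.0, 0.0, 8.1]
wrist_force: [-1.3, -0.7, 0.8]
opening: 0.05
grasp_force: 0.5
time: 6.92
ee_pos: [0.527, -0.0684, 0.0463]
tcp_rot: [-180.0, -0.0, 8.1]
wrist_force: [-0.4, 0.1, -0.7]
opening: 0.0503
grasp_force: 0.4
time: 7.08
ee_pos: [0.529, -0.0682, 0.0463]
tcp_rot: [-180.0, 0.0, 8.1]
wrist_force: [-1.2, -0.6, -1.2]
opening: 0.0501
grasp_force: 0.4
```

To row units: 0.002 m / 0.6 = 0.0033, 0.001 m / 0.6 = 0.0017.

```bash
echo '[[0.0017, 0, 0, 0, 0.05], [0.0033, 0, 0, 0, 0.05]]' > next.json && python3 drive.py next.json
echo '[[0.0017, 0, 0, 0, 0.05], [0.0017, 0, 0, 0, 0.05]]' > next.json && python3 drive.py next.json
echo '[[0.0017, 0, 0, 0, 0.05], [0.0017, 0, 0, 0, 0.05]]' > next.json && python3 drive.py next.json
```

```text
time: 7.25
ee_pos: [0.5302, -0.068, 0.0462]
tcp_rot: [180.0, 0.1, 8.1]
wrist_force: [-10.7, -1.6, 5.6]
opening: 0.0498
grasp_force: 5.3
time: 7.42
ee_pos: [0.5302, -0.068, 0.0462]
tcp_rot: [180.0, 0.2, 8.1]
wrist_force: [-11.2, -2.0, 6.2]
opening: 0.0502
grasp_force: 6.1
time: 7.58
ee_pos: [0.5303, -0.068, 0.0462]
tcp_rot: [180.0, 0.3, 8.1]
wrist_force: [-17.3, -2.5, 10.0]
opening: 0.0501
grasp_force: 8.7
```

To row units: -0.1 m / 0.6 = -0.1667, -0.02 m / 0.6 = -0.0333.

```bash
echo '[[-0.0133, 0, 0, 0, 0.05], [-0.0333, 0, 0, 0, 0.05], [-0.05, 0, -0.0333, 0, 0.05], [-0.05, 0, -0.1, 0, 0.05], [-0.05, 0, -0.1667, 0, 0.05]]' > next.json && python3 drive.py next.json
python3 - <<'E'
from h import *
np.set_printoptions(precision=4,suppress=True)
O=np.array([.518,-.0725]);a=.142;R=np.array([[np.cos(a),-np.sin(a)],[np.sin(a),np.cos(a)]])
for p in[(139,226),(176,220)]:
    g=onz("scene",p,0)[:2];print(g,(g-O)@R)
t=bot.get_obs();print(t["ee_pos"],(t["ee_pos"][:2]-O)@R,t["q"])
im=bot.camera("side");cv2.imwrite("pics/d5.png",cv2.resize(im[140:300,200:410],None,fx=3.75,fy=3.75,interpolation=2))
E
```

```text
time: 8.0
ee_pos: [0.5019, -0.0717, 0.1465]
tcp_rot: [-180.0, 0.1, 8.1]
wrist_force: [1.5, -0.3, -0.0]
opening: 0.0499
grasp_force: 0.0
[ 0.5984 -0.3385] [ 0.0419 -0.2747]
[ 0.557  -0.2622] [ 0.0118 -0.1933]
[ 0.5019 -0.0717  0.1465] [-0.0158  0.003 ] [ -8.1391  -1.5447  -8.7364  82.9375   0.0095 163.7687]
```

View pics/d5.png

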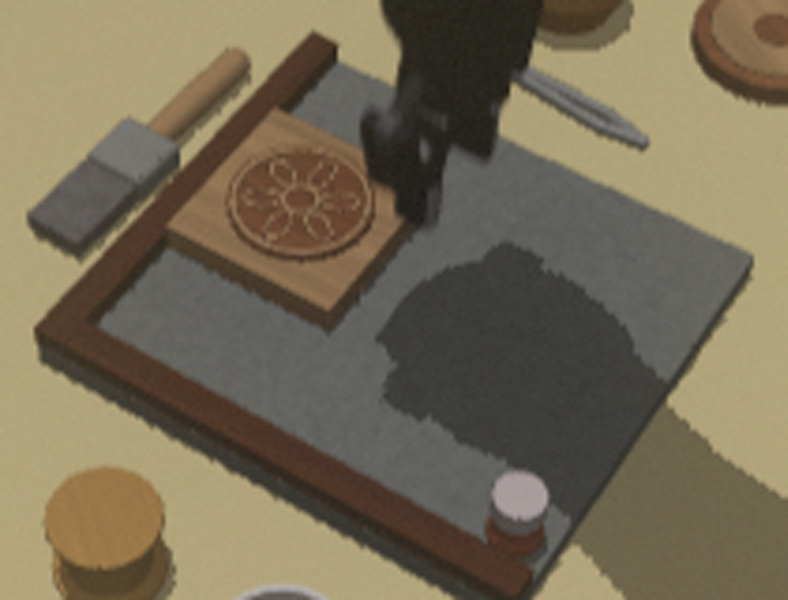

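The plaque is flush against the far fence. Next I move to its right side, turned 90°.

To row units: 0.098 m / 0.6 = 0.1633, 0.091 m / 0.6 = 0.1517, -30 degrees / 45 = -0.6667.

```bash
echo '[[0.03, 0.0333, 0, -0.1333, 0.05], [0.06, 0.0667, 0, -0.2667, 0.05], [0.09, 0.1, 0, -0.4, 0.05], [0.12, 0.1333, 0, -0.5333, 0.05], [0.1517, 0.1633, 0, -0.6667, 0.05]]' > next.json && python3 drive.py next.json
echo '[[0, 0, 0, -0.1333, 0.05], [0, 0, 0, -0.2667, 0.05], [0, 0, 0, -0.4, 0.05], [0, 0, 0, -0.5333, 0.05], [0, 0, 0, -0.6667, 0.05]]' > next.json && python3 drive.py next.json
echo '[[0, 0, 0, -0.1333, 0.05], [0, 0, 0, -0.2667, 0.05], [0, 0, 0, -0.4, 0.05], [0, 0, 0, -0.5333, 0.05], [0, 0, 0, -0.6667, 0.05]]' > next.json && python3 drive.py next.json
echo '[[0, 0, 0.0417, 0, 0.05], [0, 0, 0.0833, 0, 0.05], [0, 0, 0.125, 0, 0.05], [0, 0, 0.15, 0, 0.05], [0, 0, 0.16, 0, 0.05]]' > next.json && python3 drive.py next.json
echo '[[0, 0, 0.0033, 0, 0.05], [0, 0, 0.0067, 0, 0.05], [0, 0, 0.0067, 0, 0.05]]' > next.json && python3 drive.py next.json
python3 - <<'E'
from h import *
O=np.array([.518,-.0725]);a=.142;R=np.array([[np.cos(a),-np.sin(a)],[np.sin(a),np.cos(a)]])
t=bot.get_obs();print((t["ee_pos"][:2]-O)@R)
im=bot.camera("side");cv2.imwrite("pics/d6.png",cv2.resize(im[140:300,200:410],None,fx=3.75,fy=3.75,interpolation=2))
E
```

```text
time: 8.47
ee_pos: [0.6083, -0.1571, 0.1465]
tcp_rot: [179.9, -0.0, 38.4]
wrist_force: [0.3, 0.5, -0.1]
opening: 0.0501
grasp_force: 0.0
time: 8.88
ee_pos: [0.6075, -0.1561, 0.1463]
tcp_rot: [180.0, -0.0, 68.4]
wrist_force: [0.2, -0.2, -0.1]
opening: 0.05
grasp_force: 0.0
time: 9.3
ee_pos: [0.6074, -0.156, 0.1464]
tcp_rot: [179.9, 0.0, 98.4]
wrist_force: [-0.3, -0.2, -0.2]
opening: 0.0501
grasp_force: 0.0
time: 9.72
ee_pos: [0.6061, -0.1557, 0.0474]
tcp_rot: [-179.8, -0.1, 98.1]
wrist_force: [-0.4, 0.4, -0.6]
opening: 0.0497
grasp_force: 0.0
time: 9.97
ee_pos: [0.6078, -0.1561, 0.0473]
tcp_rot: [179.9, 0.0, 98.1]
wrist_force: [-0.1, -0.3, 0.4]
opening: 0.0501
grasp_force: 0.0
[ 0.07702708 -0.0955099 ]
```

View pics/d6.png

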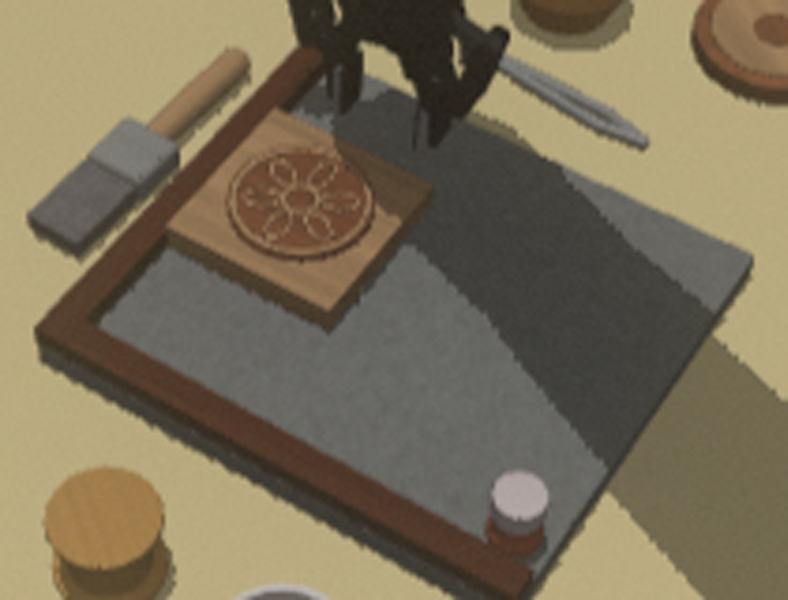

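The fingers stand on the right side of the plaque, clear of it at about (430,140) and (340,105), and the plaque is still flush to the far fence. Now I push left.

To row units: 0.034 m / 0.6 = 0.0567, 0.027 m / 0.6 = 0.045.

```bash
echo '[[0.01, 0, 0, 0, 0.05], [0.0217, 0, 0, 0, 0.05], [0.0333, 0, 0, 0, 0.05], [0.045, 0, 0, 0, 0.05], [0.0567, 0, 0, 0, 0.05]]' > next.json && python3 drive.py next.json
echo '[[0.0117, 0, 0, 0, 0.05], [0.0233, 0, 0, 0, 0.05], [0.035, 0, 0, 0, 0.05], [0.0467, 0, 0, 0, 0.05], [0.0567, 0, 0, 0, 0.05]]' > next.json && python3 drive.py next.json
echo '[[0.01, 0, 0, 0, 0.05], [0.02, 0, 0, 0, 0.05], [0.0283, 0, 0, 0, 0.05], [0.035, 0, 0, 0, 0.05], [0.0417, 0, 0, 0, 0.05]]' > next.json && python3 drive.py next.json
echo '[[0.0033, 0, 0, 0, 0.05], [0.0067, 0, 0, 0, 0.05], [0.0083, 0, 0, 0, 0.05]]' > next.json && python3 drive.py next.json
```

```text
time: 10.43
ee_pos: [0.6024, -0.1217, 0.0467]
tcp_rot: [180.0, 0.0, 98.1]
wrist_force: [-0.9, -2.4, 1.8]
opening: 0.0503
grasp_force: 1.1
time: 10.85
ee_pos: [0.5975, -0.0879, 0.0463]
tcp_rot: [180.0, -0.0, 98.1]
wrist_force: [0.0, -1.9, 1.7]
opening: 0.05
grasp_force: 0.9
time: 11.27
ee_pos: [0.594, -0.0636, 0.0463]
tcp_rot: [-180.0, 0.0, 98.1]
wrist_force: [-0.2, -2.7, 1.8]
opening: 0.0499
grasp_force: 1.1
time: 11.52
ee_pos: [0.5933, -0.0589, 0.0462]
tcp_rot: [-180.0, 0.0, 98.1]
wrist_force: [-0.5, -1.9, 1.0]
opening: 0.0504
grasp_force: 1.0
```

To row units: 0.003 m / 0.6 = 0.005, 0.002 m / 0.6 = 0.0033.

```bash
echo '[[0.0017, 0, 0, 0, 0.05], [0.0033, 0, 0, 0, 0.05], [0.005, 0, 0, 0, 0.05]]' > next.json && python3 drive.py next.json
echo '[[0.0017, 0, 0, 0, 0.05], [0.0033, 0, 0, 0, 0.05]]' > next.json && python3 drive.py next.json
echo '[[0.0017, 0, 0, 0, 0.05], [0.0017, 0, 0, 0, 0.05]]' > next.json && python3 drive.py next.json
```

```text
time: 11.77
ee_pos: [0.5934, -0.0581, 0.0464]
tcp_rot: [180.0, 0.3, 98.0]
wrist_force: [2.7, -18.3, 0.3]
opening: 0.0501
grasp_force: 9.0
time: 11.93
ee_pos: [0.5934, -0.0579, 0.0466]
tcp_rot: [180.0, 0.5, 98.0]
wrist_force: [4.2, -27.7, 0.9]
opening: 0.0498
grasp_force: 13.9
time: 12.1
ee_pos: [0.5934, -0.0579, 0.0468]
tcp_rot: [180.0, 0.6, 97.9]
wrist_force: [3.6, -29.1, 0.7]
opening: 0.0502
grasp_force: 14.2
```

To row units: -0.07 m / 0.6 = -0.1167, -0.06 m / 0.6 = -0.1.

```bash
echo '[[-0.01, 0, 0, 0, 0.05], [-0.025, 0, 0, 0, 0.05], [-0.05, 0, 0, 0, 0.05], [-0.075, 0, -0.05, 0, 0.05], [-0.1, 0, -0.1167, 0, 0.05]]' > next.json && python3 drive.py next.json
echo '[[-0.0333, 0, -0.0667, 0, 0.05], [-0.0667, 0, -0.1, 0, 0.05], [-0.0667, 0, -0.1, 0, 0.05]]' > next.json && python3 drive.py next.json
python3 - <<'E'
from h import *
s=bot.camera("scene")[185:265,240:340];im=bot.camera("side")[180:260,205:305]
cv2.imwrite("pics/d7.png",np.hstack([cv2.resize(x,(400,320),interpolation=2) for x in(s,im)]))
E
```

```text
time: 12.52
ee_pos: [0.5989, -0.1128, 0.1122]
tcp_rot: [-179.6, -0.2, 98.1]
wrist_force: [1.2, 0.4, -0.0]
opening: 0.0499
grasp_force: 0.0
time: 12.77
ee_pos: [0.6085, -0.1557, 0.1813]
tcp_rot: [179.6, 0.2, 98.0]
wrist_force: [1.4, -0.2, 0.1]
opening: 0.0501
grasp_force: 0.0
```

View pics/d7.png

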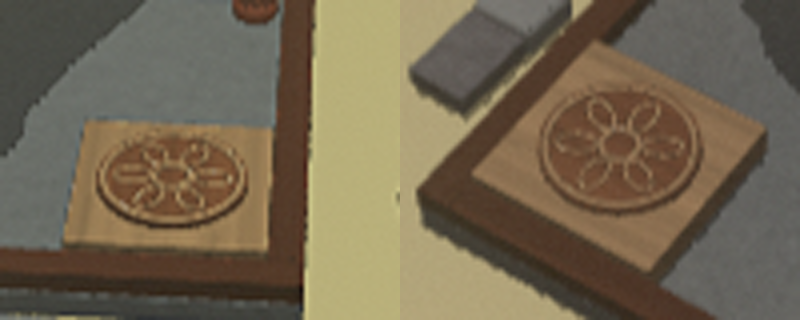

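In both views the plaque sits tight in the corner. I'll give the near edge one more light push so the far contact is certain.

To row units: 0.14 m / 0.6 = 0.2333, -0.108 m / 0.6 = -0.18, 30 degrees / 45 = 0.6667.

```bash
echo '[[0.0333, -0.0367, 0, 0.1333, 0.05], [0.0833, -0.0733, 0, 0.2667, 0.05], [0.1333, -0.11, 0, 0.4, 0.05], [0.1833, -0.1467, 0, 0.5333, 0.05], [0.2333, -0.18, 0, 0.6667, 0.05]]' > next.json && python3 drive.py next.json
echo '[[0, 0, 0, 0.1333, 0.05], [0, 0, 0, 0.2667, 0.05], [0, 0, 0, 0.4, 0.05], [0, 0, 0, 0.5333, 0.05], [0, 0, 0, 0.6667, 0.05]]' > next.json && python3 drive.py next.json
echo '[[0, 0, 0, 0.1333, 0.05], [0, 0, 0, 0.2667, 0.05], [0, 0, 0, 0.4, 0.05], [0, 0, 0, 0.5333, 0.05], [0, 0, 0, 0.6667, 0.05]]' > next.json && python3 drive.py next.json
echo '[[0, -0.0333, 0.05, 0, 0.05], [0, -0.0333, 0.1, 0, 0.05], [0, -0.0333, 0.15, 0, 0.05], [0, -0.0333, 0.2, 0, 0.05], [0, -0.0333, 0.2167, 0, 0.05]]' > next.json && python3 drive.py next.json
python3 - <<'E'
from h import *
O=np.array([.518,-.0725]);a=.142;R=np.array([[np.cos(a),-np.sin(a)],[np.sin(a),np.cos(a)]])
t=bot.get_obs();print((t["ee_pos"][:2]-O)@R,t["ee_pos"][2])
E
```

```text
time: 13.28
ee_pos: [0.4776, -0.0271, 0.1733]
tcp_rot: [-179.8, 0.0, 67.8]
wrist_force: [0.6, 0.1, 1.0]
opening: 0.05
grasp_force: 0.0
time: 13.7
ee_pos: [0.4791, -0.0278, 0.1737]
tcp_rot: [-179.9, 0.1, 37.9]
wrist_force: [-1.0, 0.2, -0.1]
opening: 0.0503
grasp_force: 0.0
time: 14.12
ee_pos: [0.4791, -0.0279, 0.1736]
tcp_rot: [-179.9, 0.1, 7.9]
wrist_force: [0.3, 0.5, -0.3]
opening: 0.0502
grasp_force: 0.0
time: 14.53
ee_pos: [0.4737, -0.008, 0.0398]
tcp_rot: [-179.9, 0.4, 8.2]
wrist_force: [-4.0, -1.3, 54.2]
opening: 0.05
grasp_force: 33.6
[-0.03473001  0.07012269] 0.03977081805238395
```

The descent overshot and the fingertips pressed on the bare board (54 N). I'll lift a few mm and go on.

To row units: -0.005 m / 0.6 = -0.0083, -0.003 m / 0.6 = -0.005.

```bash
echo '[[0, 0, -0.005, 0, 0.05], [0, 0, -0.0083, 0, 0.05], [0, 0, -0.0083, 0, 0.05]]' > next.json && python3 drive.py next.json
echo '[[0.0167, 0, 0, 0, 0.05], [0.0333, 0, 0, 0, 0.05], [0.05, 0, 0, 0, 0.05], [0.0617, 0, 0, 0, 0.05], [0.07, 0, 0, 0, 0.05]]' > next.json && python3 drive.py next.json
echo '[[0.0033, 0, 0, 0, 0.05], [0.0067, 0, 0, 0, 0.05], [0.0067, 0, 0, 0, 0.05]]' > next.json && python3 drive.py next.json
```

```text
time: 14.78
ee_pos: [0.4774, -0.0084, 0.0511]
tcp_rot: [-180.0, -0.0, 8.1]
wrist_force: [-0.3, 0.4, 0.1]
opening: 0.05
grasp_force: 0.0
time: 15.2
ee_pos: [0.5199, -0.0024, 0.0502]
tcp_rot: [-180.0, -0.0, 8.1]
wrist_force: [-0.5, -0.1, -0.0]
opening: 0.0499
grasp_force: 0.0
time: 15.45
ee_pos: [0.5207, -0.0022, 0.0498]
tcp_rot: [-180.0, 0.3, 8.1]
wrist_force: [-10.4, -1.8, 5.7]
opening: 0.0498
grasp_force: 5.4
```

To row units: 0.002 m / 0.6 = 0.0033, 0.001 m / 0.6 = 0.0017.

```bash
echo '[[0.0017, 0, 0, 0, 0.05], [0.0033, 0, 0, 0, 0.05], [0.0033, 0, 0, 0, 0.05]]' > next.json && python3 drive.py next.json
echo '[[-0.01, 0, 0, 0, 0.05], [-0.025, 0, 0, 0, 0.05], [-0.05, 0, 0, 0, 0.05], [-0.0667, 0, -0.0333, 0, 0.05], [-0.0667, 0.05, -0.1, 0, 0.05]]' > next.json && python3 drive.py next.json
echo '[[0, 0.05, -0.05, 0, 0.05], [0, 0.1, -0.1, 0, 0.05], [0, 0.15, -0.1333, 0, 0.05], [-0.0333, 0.2, -0.15, 0, 0.05], [-0.0333, 0.2, -0.15, 0, 0.05]]' > next.json && python3 drive.py next.json
python3 - <<'E'
from h import *
s=bot.camera("scene")[145:285,110:390];im=bot.camera("side")[90:370,190:450]
cv2.imwrite("pics/d8.png",np.hstack([cv2.resize(s,(480,240),interpolation=2),cv2.resize(im,(260,280))[:240]])) 
cv2.imwrite("pics/d8.png",np.hstack([cv2.copyMakeBorder(cv2.resize(s,(480,240),interpolation=2),0,40,0,0,cv2.BORDER_CONSTANT),im]))
E
```

```text
time: 15.7
ee_pos: [0.5209, -0.0021, 0.0497]
tcp_rot: [-180.0, 0.5, 8.1]
wrist_force: [-20.0, -3.8, 12.3]
opening: 0.05
grasp_force: 10.4
time: 16.12
ee_pos: [0.4844, -0.0302, 0.1009]
tcp_rot: [-179.9, 0.4, 8.3]
wrist_force: [1.6, -1.1, 0.1]
opening: 0.05
grasp_force: 0.0
time: 16.53
ee_pos: [0.4849, -0.1582, 0.1966]
tcp_rot: [179.8, -0.2, 7.9]
wrist_force: [0.7, 0.8, -0.1]
opening: 0.0501
grasp_force: 0.0
```

View pics/d8.png

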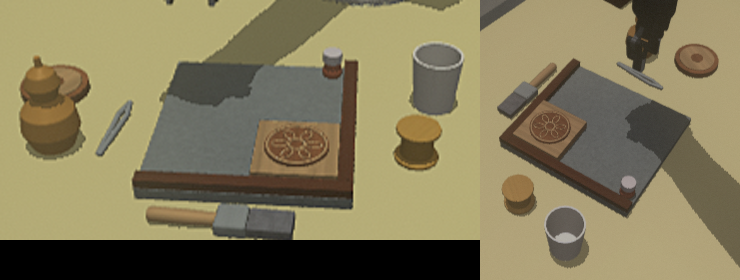

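The plaque is in the corner with its carved face up at about (297,145), flush to both fences. The bystanders are where they started and the arm is clear.

```bash
python3 -c "
from workcell import bot
print(bot.job_done())"
```

```text
the job is handed in; nothing more can be done
None
```

I pushed the plaque onto its back, carved face up, then into the corner, where the last pictures and the push forces show it against both fences and the other objects undisturbed; I handed the job in after about 17 s. One descent overshot and pressed the fingertips on the bare board at 54 N, which is within the 120 N wrist limit, and the hand-in returned no verdict.

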